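# Set the dividing wheel back one field

## Robot

A 6-joint arm with a two-finger parallel gripper is mounted at the origin on a cart in front of the work surface, level with it; the furniture and walls round the work are solid. World frame = base frame: x ahead of the robot, y to its left, z up, the work surface at z = 0. Lengths are in mm, angles in degrees, forces in N, time in s.
With the tool pointing down it reaches from about 300 to 850 mm from the base axis. Payload 4.2 kg.
Tool frame: the origin (TCP) lies at the very end of the fingers, on their centre line; the grasp point (between the pads) lies 19 mm behind it; z points along the fingers, y is the line along which they close (so a half turn about z gives the same grasp; the last joint's range is limited). The gripper opens to 91 mm and grips with 3 to 60 N. Pads are 32 mm wide; open, the fingers measure 118 mm over their backs; the gripper's body (76 mm by 178 mm) begins 60 mm behind the grasp point.
Start: joints at [-73.339, 18.312, 89.639, -0, 72.044, -1.146], TCP at [175.85, -547.467, 213.976] pointing down, gripper open.
Joint ranges: [-177.97, 177.97], [-48.28, 115.42], [12.27, 149.76], [-77.06, 257.06], [2.81, 150.46], [-146.56, 146.56]. Speed limits (degrees/s): [147.25, 147.25, 180, 180, 180, 180].

## Interface

Orientations are given as a 3x3 rotation matrix whose columns are the frame's x, y, z axes.
In Python, from plant import get_obs, camera, camera_model, job_done gives the robot as it stands. The module is installed in compiled form; this text tells all that it offers.
- The arm moves only by the shell command python3 -m creep 'ROWS' [OPENING] [FORCE]. ROWS is JSON, a list of rows, each a list of 4 numbers: the shift along the tool's x, y, z in mm, then the turn about the tool's z in rad. In form: [[x, y, z, turn], ...]. A call has 1 to 20 rows; each row is the pose to reach, as a shift and turn from the pose commanded when the call began, along the tool's axes at that moment; what a row does not reach only later rows make up. A row lasts 1/8 s, in which the tool goes at most 62.5 mm and 10.7 degrees, less where a joint would pass 70% of its speed; a pose out of reach is approached as far as the arm can. A call with a gripper value outside its range is refused whole. OPENING is the opening, from -1 (shut) to 1 (fully open), set as the call begins (- or left out, the last holds). The fingers move at their own pace and stop on an object; FORCE is the grip in N (left out, the last holds). Time passes only in rows, so rows that repeat a pose let the fingers close. It gives the time, the measured TCP pose, the force, the opening and the grip force at its end, in the units of the state.
- get_obs(): the state, without advancing time (a new reading comes with each control period).
- camera(name): name is "side" or "top"; returns the picture (420x560x3 uint8, red, green, blue); there is no depth.
- camera_model(name): a dict with "intrinsics" (3x3 intrinsics, pixels), "k1" (the pictures are not rectified: a ray, as slopes to the right and down, at radius r is drawn at 1 + k1 r^2 times it, then the intrinsics apply), "R" (3x3) and "t" (3): a world point X has camera coordinates R X + t. Camera axes: x right, y down, z forward; pixel columns grow to the right and rows downward; lengths in mm; the calibration is good to about 2 mm. A picture is of the moment at which its call begins. camera_model takes no time and is no camera call.
- job_done(): hands the job in; it is judged then, once.
The state is a dict: "time_s": time; "qpos": joint angles; "qd": joint speeds; "joint_efforts": joint torques, N m; "ee_pos": TCP position; "tool_rot": TCP orientation; "force": force on the tool from outside, world axes, zero at the start; "ft_torque": the same for the moment, N m; "gripper_width": finger opening in mm; "grasp_force": force on a finger pad.
Only numpy, scipy, OpenCV 4.12 (cv2) and the standard library are available. Lean on these libraries where they do the work, as an engineer would, in place of code of your own. Each camera call takes 0.05 s, during which the arm holds its last target. There are 200 camera calls.

## Task

The dividing wheel on the painting board has been indexed one field too far. With a fingertip push the black ball of the ratchet pawl over until the pawl stays thrown back off the pins, push the pin ring backward by one notch (clockwise seen from above, the way the pawl was stopping it), then push the ball over again so that the pawl drops fully home between the next two pins. Push gently and grip nothing: the saucer on the wheel is freshly painted and must not be touched or shifted, and the things standing around must stay where they are.

Things in the scene. Friction and masses are not known exactly. Their poses are not given: they have to be found in the camera images.
- dividing_wheel: The dividing wheel's stand: a dark cast foot, 144 mm across, fixed on the board. Origin on the vertical turning axis, at board height, z up. 'Stand frame' below means its axes. Yaw -0.5 to 0.35 rad: its -x side faces roughly the robot, the pawl is on its -y side. The grey pawl bracket, 26 x 10 mm, 160 mm tall, stands at stand frame x -45, y -137 mm.
- wheel_centre (a point): On the turning axis, at the top face of the grey metal index ring (92 mm above the board, 228 mm across). Twelve upright pins stand on the ring 30 degrees (0.524 rad) apart on a circle of 104 mm radius, each 10 mm thick, 26 mm tall: 44 mm free from pin to pin, 33 mm from pin to saucer. This point does not turn with the ring.
- dividing_wheel_head (a joint): Angle of the pin ring in rad, within 0.06 of 0 at the start; grows counter-clockwise seen from above, so backward is negative and one notch back is -0.524. The pawl seats between two pins when the angle is within about 0.075 of a whole notch. The ring does not coast: it stays where it is left (about 1 to 3 N at the pins turns it).
- red_pin (a point): Centre of the top (118 mm above the board) of the only pin with a red cap, on the robot's side; the other eleven are brass, every 30 degrees from it. Seen from the axis it stands at 173.9 degrees in the stand frame at ring angle 0 (counter-clockwise from +x). Any pin may be pushed.
- pawl (a joint): Swing of the pawl in rad. 0: home, its steel beak down between two pins, stopping the ring from turning clockwise. 1.05: thrown back on its stop, beak 50 mm or more above the pins. Level hinge along the stand frame's y at x -45, y -102, z 140 mm. The weighted ball has its dead centre at about 0.6 rad; past it the pawl falls on by itself, either way.
- pawl_ball (a point): Centre of the black ball (22 mm) on the pawl's lever, 66 mm from the hinge. In the stand frame at home x -12, y -102, z 197 mm; thrown back x -78, y -102, z 197 mm. The ball is smooth. Push it along the stand frame's -x to throw the pawl back, along +x to drop it home; under 2 N. The lever below it is a thin rod; the beak's arm lies below z 152 mm at home.
- saucer: The freshly painted saucer, 130 mm across, 20 mm tall, lying loose and centred on the wheel's head; origin at the centre of its underside, 95 mm above the board; rim at 115 mm. Not to be touched.
- jar: Small blue paint jar with a white cap, 45 mm across, 70 mm tall; origin at its underside. Bystander.
- oil_bottle: Brown glass bottle, 52 mm across, 89 mm tall; origin at its underside. Bystander.
- paint_dish: Small cream paint dish with ochre drips, 49 mm across, 20 mm tall; origin at its underside. Bystander.
- palette_lid: Flat white porcelain palette lid with a dab of ochre, 108 mm across, 11 mm tall; origin at its underside. Bystander.
- bowl: Painted porcelain bowl, 114 mm across, 56 mm tall; origin at its underside. Bystander.
- pencil: Red pencil, 120 mm long, lying on the board. Bystander.

How it is judged:
By the outcome, as a careful person would: the job done as asked, in the order asked, and still so for the second after the job is handed in, with the robot touching nothing.
It also fails if it takes over 51 s, if anything falls off the work surface, if the arm or the gripper's body presses on something with over 40 N, if the wrist force passes 120 N, or if a joint passes its speed limit or range.

## Working session

There is one attempt and no reset: what is moved stays moved. The work goes in short steps, Python scripts to look and compute and a shell command to move; the robot and the scene stay as the last step left them, time stands still between calls to the robot, and variables do not carry over. Pictures are saved under pics/ and viewed, at most 10 in all, crops included, and the job is handed in when it is done.

```bash
mkdir -p pics; python3 - <<'E'
from plant import *
import cv2
for n in("side","top"):
    cv2.imwrite(f"pics/{n}0.png",camera(n)[:,:,::-1]); m=camera_model(n); print(n,m)
o=get_obs(); print(o["time_s"],o["ee_pos"],o["tool_rot"],o["gripper_width"])
E
```

```text
side {'intrinsics': array([[478.50070208,   0.        , 281.85280008],
       [  0.        , 478.50070208, 218.60085783],
       [  0.        ,   0.        ,   1.        ]]), 'k1': 0.03703148161743211, 'R': array([[-0.94810285, -0.31794745,  0.00322612],
       [-0.21478703,  0.63293654, -0.74381306],
       [ 0.23445154, -0.70590421, -0.66837992]]), 't': array([522.34737607, 262.62842682, 956.94668661])}
top {'intrinsics': array([[489.54741026,   0.        , 279.14765563],
       [  0.        , 489.54741026, 209.68690445],
       [  0.        ,   0.        ,   1.        ]]), 'k1': -0.10834978356355232, 'R': array([[-0.00584313, -0.99994299, -0.00893729],
       [-0.98764735,  0.00717031, -0.1565289 ],
       [ 0.15658406,  0.00791228, -0.98763294]]), 't': array([ -58.06403195,  592.2420479 , 1138.66600452])}
0.1 [ 175.73666588 -547.0470736   213.21865429] [[ 9.52087939e-01  3.05824106e-01 -4.16364068e-04]
 [ 3.05824386e-01 -9.52086847e-01  1.44217987e-03]
 [ 4.46386179e-05 -1.50041635e-03 -9.99998873e-01]] 91.47814430507091
```

View pics/side0.png

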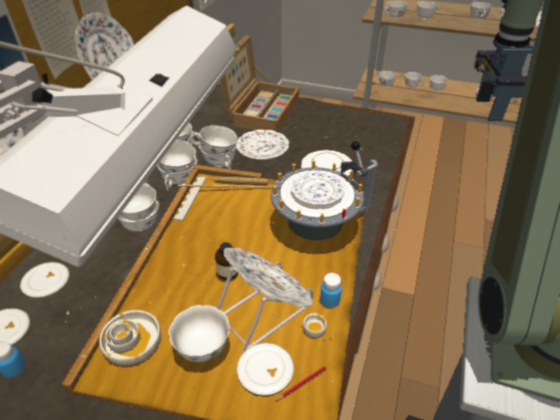

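View pics/top0.png

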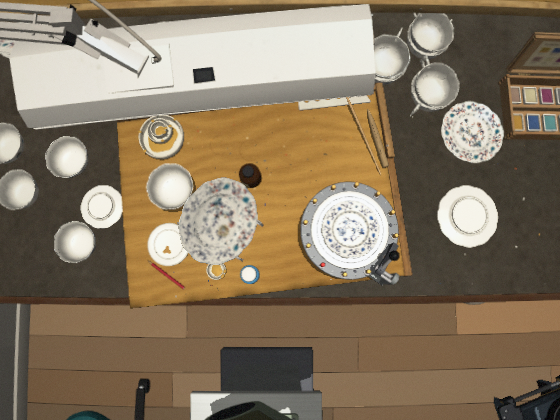

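The top view shows the wheel near (349,230), the red pin near (322,264) and the ball and bracket near (390,262). In the side view the ball is near (355,146) and the red pin near (344,213). Next I'll mask them and look at crops.

```bash
cat >h.py <<'E'
import numpy as np, cv2
from plant import *
def proj(n,X):
    m=camera_model(n); K=m["intrinsics"]; c=np.atleast_2d(X)@m["R"].T+m["t"]; s=c[:,:2]/c[:,2:]
    s=s*(1+m["k1"]*(s**2).sum(1,keepdims=True)); return s*K[0,0]+K[:2,2]
def ray(n,p):
    m=camera_model(n); K=m["intrinsics"]; d=(np.array(p,float)-K[:2,2])/K[0,0]; s=d.copy()
    for _ in range(20): s=d/(1+m["k1"]*(s@s))
    return -m["R"].T@m["t"], m["R"].T@np.r_[s,1]
def onz(n,p,z): o,d=ray(n,p); return o+d*(z-o[2])/d[2]
def two(p,q):
    a,u=ray("side",p); b,v=ray("top",q); k=np.linalg.lstsq(np.c_[u,-v],b-a,rcond=None)[0]
    A,B=a+u*k[0],b+v*k[1]; return (A+B)/2,np.linalg.norm(A-B)
def blobs(mask,x0,y0,x1,y1,mn=3):
    m=np.zeros_like(mask,np.uint8); m[y0:y1,x0:x1]=mask[y0:y1,x0:x1]
    n,l,s,c=cv2.connectedComponentsWithStats(m); return [(c[i].round(1).tolist(),int(s[i,4])) for i in range(1,n) if s[i,4]>=mn]
E
python3 - <<'E'
from h import *
T=cv2.imread("pics/top0.png");S=cv2.imread("pics/side0.png")
for n,I,b in(("top",T,(295,175,410,290)),("side",S,(260,130,385,245))):
    B,G,R=[I[:,:,i].astype(int) for i in range(3)]
    print(n,"red",blobs((R>120)&(G<70)&(B<70),*b),"black",blobs((I.max(2)<35),*b,8))
    h=cv2.cvtColor(I,cv2.COLOR_BGR2HSV); print("brass",blobs((h[:,:,1]>130)&(h[:,:,0]>12)&(h[:,:,0]<30)&(h[:,:,2]>110),*b))
a=cv2.resize(T[175:290,295:410],(400,400),interpolation=2);c=cv2.resize(S[130:245,260:375],(400,400),interpolation=2)
cv2.imwrite("pics/crop1.png",np.hstack([a,c]))
E
```

```text
top red [([321.3, 265.0], 3)] black [([393.0, 255.2], 59)]
brass [([345.1, 222.7], 3640), ([314.0, 200.4], 8), ([305.0, 222.0], 8), ([307.8, 246.0], 5), ([367.2, 271.2], 4), ([344.2, 274.2], 9)]
side red [([343.4, 213.5], 19)] black [([354.8, 146.4], 31)]
brass [([313.1, 164.2], 8), ([293.2, 166.4], 25), ([333.9, 166.9], 7), ([266.9, 213.5], 903), ([279.2, 175.5], 28), ([350.8, 175.4], 16), ([359.7, 186.3], 28), ([357.0, 201.4], 21), ([281.0, 203.3], 21), ([298.2, 214.0], 17), ([321.5, 217.5], 14), ([357.2, 233.2], 172)]
```

View pics/crop1.png

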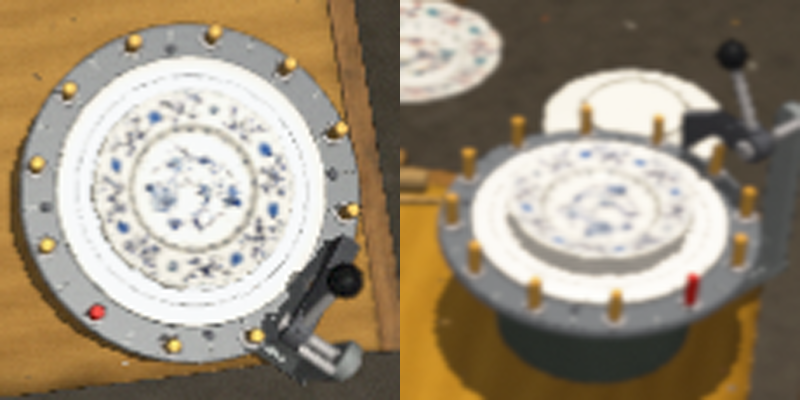

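The left crop (top view) shows eleven visible pins, the red one at crop (97,312), and the ball at (345,280) with the pawl at lower right. The right crop (side view) shows the ball at (732,53) and the red pin at (692,290).

```bash
python3 - <<'E'
from h import *
from scipy.optimize import least_squares
P=np.array([(97,312),(174,345),(255,335),(350,210),(338,130),(289,65),(214,33),(134,41),(69,89),(37,163),(46,245)])*115/400+[294.6,174.6]
W=np.array([onz("top",p,117)[:2] for p in P])
k=np.array([0,1,2,4,5,6,7,8,9,10,11])
f=lambda v:(v[:2]+104*np.c_[np.cos(v[2]+k*np.pi/6),np.sin(v[2]+k*np.pi/6)]-W).ravel()
r=least_squares(f,[W[:,0].mean(),W[:,1].mean(),3]);print(r.x,abs(r.fun).max())
c=r.x[:2]; print("redang",np.degrees(r.x[2]))
red=two((343.4,212),(322.4,264.3)); ball=two((354.8,146),(393.6,255.3)); print(red,ball)
b=ball[0][:2]-c; y=np.arctan2(b[1],b[0])-np.arctan2(-102,-12); print("ball r",np.hypot(*b),"yaw from ball",y,"ring-from-red",r.x[2]-np.radians(173.9)-y)
E
```

```text
[ 536.79526106 -223.52068711    2.46090041] 1.1828778907220112
redang 140.99920714612628
(array([ 455.82947901, -159.53530803,  106.37334238]), np.float64(1.6984478303836232)) (array([ 469.15231569, -302.19798886,  194.80188001]), np.float64(1.549849353389367))
ball r 103.75782316787058 yaw from ball -0.5930195219991548 ring-from-red 0.018792360182436907
```

```bash
python3 - <<'E'
from h import *
T=cv2.imread("pics/top0.png");S=cv2.imread("pics/side0.png"); c=np.array([536.8,-223.5])
def st(y,p): R=np.array([[np.cos(y),-np.sin(y)],[np.sin(y),np.cos(y)]]); return np.r_[c+R@p[:2],p[2]]
out=[]
for n,I,x0,y0 in(("top",T,350,220),("side",S,320,120)):
    a=cv2.resize(I[y0:y0+80,x0:x0+80],(400,400),interpolation=2)
    for y,col in((-.5,(0,0,255)),(-.59,(0,255,0))):
        for p in((-12,-102,197),(-45,-102,140),(-32,-142,160),(-58,-142,160),(-58,-132,160),(-32,-132,160)):
            u=(proj(n,st(y,p))[0]-[x0,y0]+.5)*5; cv2.circle(a,tuple(int(v) for v in u),3,col,-1)
    out.append(a)
cv2.imwrite("pics/crop2.png",np.hstack(out))
E
```

```text
(no output)
```

View pics/crop2.png

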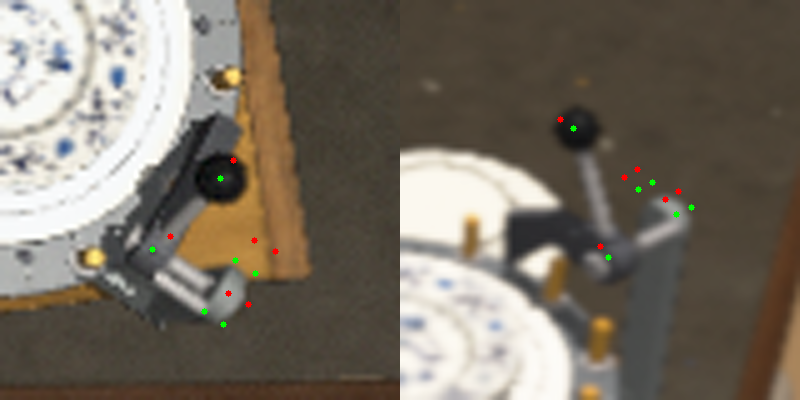

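Yaw −0.59 matches the ball and the bracket in both views, so I'll use about −0.585. That puts the ring near +0.01. I'll close the fingers, turn the tool y axis onto the stand x axis, and go above the wheel-side of the ball.

```bash
python3 -m creep '[[10,-3,-47,0],[50,-14,-47,-0.07],[90,-26,-47,-0.14],[130,-37,-47,-0.21],[170,-49,-47,-0.28],[210,-60,-47,-0.35],[250,-72,-47,-0.42],[290,-84,-47,-0.5],[330,-95,-47,-0.57],[365,-105,-47,-0.64],[382,-110,-47,-0.675],[382,-110,-47,-0.675],[382,-110,-47,-0.675],[382,-110,-47,-0.675]]' -1 5
cat >w.py <<'E'
from h import *
c=np.array([536.8,-223.5]);y=-0.585;R=np.array([[np.cos(y),-np.sin(y)],[np.sin(y),np.cos(y)]])
o=get_obs();p=o["ee_pos"];t=o["tool_rot"]
print("t",round(o["time_s"],2),"world",p.round(1),"stand",(R.T@(p[:2]-c)).round(1),"toolyaw",np.degrees(np.arctan2(t[1,0],t[0,0])).round(2),"F",np.round(o["force"],1),"w",round(o["gripper_width"],1))
def go(xy=None,dz=0,stand=None):
    xy=c+R@np.array(stand) if stand is not None else np.array(xy); d=np.r_[xy-p[:2],dz]; print("tool shift",(t.T@d).round(1))
E
python3 -c "
from w import *
go(stand=(30,-102))"
```

```text
time_s: 1.85
ee_pos: [504.9, -326.7, 261.1]
tool_rot: [[0.554, 0.833, -0.0], [0.833, -0.554, -0.0], [-0.0, 0.0, -1.0]]
force: [0.2, 0.2, -0.9]
gripper_width: 0.5
grasp_force: 0.0
t 1.85 world [ 504.9 -326.7  261.1] stand [  30.4 -103.7] toolyaw 56.38 F [ 0.2  0.2 -0.9] w 0.5
tool shift [ 1.7 -0.4 -0. ]
```

```bash
python3 -m creep '[[2,0,20,0],[2,0,45,0],[2,0,65,0],[2,0,71,0],[2,-5,71,0],[2,-10,71,0],[2,-15,71,0],[2,-20,71,0],[2,-25,71,0],[2,-30,71,0],[2,-35,71,0],[2,-40,71,0],[2,-45,71,0],[2,-50,71,0],[2,-55,71,0],[2,-60,71,0],[2,-65,71,0],[2,-68,71,0],[2,-70,71,0],[2,-70,71,0]]'
python3 - <<'E'
from w import *
S=camera("side");cv2.imwrite("pics/s3.png",cv2.resize(S[90:250,240:400,::-1],(480,480),interpolation=2))
E
```

```text
time_s: 4.35
ee_pos: [448.6, -285.6, 190.0]
tool_rot: [[0.552, 0.834, 0.0], [0.834, -0.552, -0.0], [-0.0, 0.0, -1.0]]
force: [-0.0, 0.5, -0.6]
gripper_width: 0.6
grasp_force: 0.0
t 4.35 world [ 448.6 -285.6  190. ] stand [ -39.3 -100.4] toolyaw 56.48 F [-0.   0.5 -0.6] w 0.6
```

View pics/s3.png

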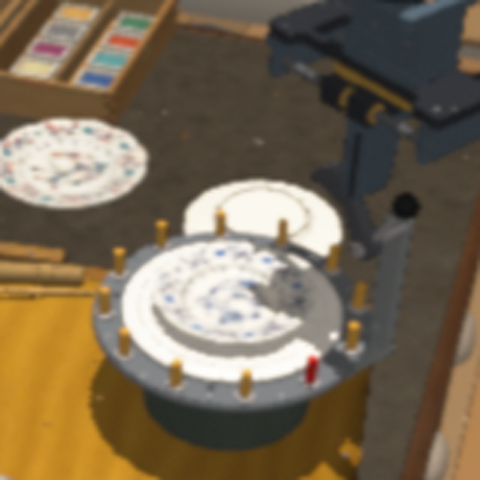

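The ball is now at crop (405,206), side pixel (375,159). It has fallen clear of the finger onto the bracket side, so the pawl is thrown back. The red pin is unmoved at (344,213). I'll lift and come down behind the red pin, toward the pawl side and at the ring's outer edge.

```bash
python3 -m creep '[[0,0,-25,0],[0,0,-60,0],[0,0,-75,0],[25,-22,-75,0],[55,-49,-75,0],[75,-67,-75,0],[82,-73,-75,0],[82,-73,-75,0],[82,-73,-40,0],[82,-73,0,0],[82,-73,30,0],[82,-73,45,0],[82,-73,50,0],[82,-73,50,0]]'
python3 - <<'E'
from w import *
print("thrown proj",proj("side",np.r_[c+R@[-78,-102],197]),proj("top",np.r_[c+R@[-78,-102],197]))
go(c+114*np.array([np.cos(np.radians(156)),np.sin(np.radians(156))]),104-p[2])
S=camera("side");T=camera("top")
f=lambda I:cv2.resize(I[...,::-1],(390,390),interpolation=2)
cv2.imwrite("pics/s4.png",np.hstack([f(S[130:260,260:390]),f(T[170:300,290:420])]))
E
```

```text
time_s: 6.15
ee_pos: [433.4, -177.6, 140.0]
tool_rot: [[0.553, 0.833, 0.0], [0.833, -0.553, -0.0], [-0.0, 0.0, -1.0]]
force: [-0.7, -0.6, 0.8]
gripper_width: 0.6
grasp_force: 0.0
t 6.15 world [ 433.4 -177.6  140. ] stand [-111.6  -18.8] toolyaw 56.44 F [-0.7 -0.6  0.8] w 0.6
thrown proj [[374.06473964 157.63396334]] [[377.25614262 281.71759982]]
tool shift [ 0.  -0.9 36. ]
```

View pics/s4.png

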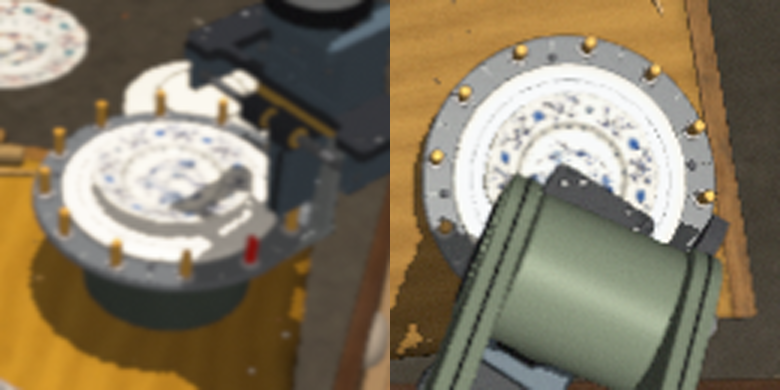

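The finger hangs between the red pin (crop 252,248) and the next brass pin (292,222), both still clear. The pawl is thrown back: the ball was at pixel (375,159) and the predicted position was (374,158). I'll compute the push arc.

```bash
python3 - <<'E'
from w import *
f0=p[:2]+t[:2,:2]@[7.7,4]
for a in np.linspace(0,.52,14):
    M=np.array([[np.cos(a),np.sin(a)],[-np.sin(a),np.cos(a)]]); q=c+M@(f0-c)-p[:2]; print((t[:2,:2].T@q).round(1),round(a,2))
E
```

```text
t 6.25 world [ 433.7 -177.5  140.6] stand [-111.4  -18.6] toolyaw 56.46 F [ 0.6 -0.8 -0.5] w 0.7
[7.7 4. ] 0.0
[12.   3.6] 0.04
[16.3  3.5] 0.08
[20.6  3.5] 0.12
[24.9  3.6] 0.16
[29.2  4. ] 0.2
[33.5  4.5] 0.24
[37.8  5.2] 0.28
[42.  6.] 0.32
[46.2  7. ] 0.36
[50.4  8.2] 0.4
[54.5  9.6] 0.44
[58.5 11.1] 0.48
[62.5 12.8] 0.52
```

```bash
python3 -m creep '[[0,0,15,0],[0,0,28,0],[0,0,36,0],[0,0,36,0],[4,4,36,0],[7.7,4,36,0],[12,3.6,36,0.04],[16.3,3.5,36,0.08],[20.6,3.5,36,0.12],[24.9,3.6,36,0.16],[29.2,4,36,0.2],[33.5,4.5,36,0.24],[37.8,5.2,36,0.28],[42,6,36,0.32],[46.2,7,36,0.36],[50.4,8.2,36,0.4],[53,9,36,0.425],[54.5,9.6,36,0.44],[54.5,9.6,36,0.44]]'
python3 - <<'E'
from w import *
S=camera("side");I=S[...,::-1].copy();B,G,Rr=[I[:,:,i].astype(int) for i in range(3)]
print("red",blobs((Rr>120)&(G<70)&(B<70),260,130,385,245))
for a in (-.6,-.524,-.44,-.36,0): 
    th=np.radians(173.9)+y+a; print(a,proj("side",np.r_[c+104*np.array([np.cos(th),np.sin(th)]),106]).round(1))
cv2.imwrite("pics/s5.png",cv2.resize(I[130:260,260:390],(390,390),interpolation=2))
E
```

```text
time_s: 8.62
ee_pos: [471.3, -136.6, 104.0]
tool_rot: [[0.855, 0.519, 0.0], [0.519, -0.855, 0.0], [0.0, -0.0, -1.0]]
force: [0.2, -0.4, -0.8]
gripper_width: 0.7
grasp_force: 0.0
t 8.62 world [ 471.3 -136.6  104. ] stand [-102.6   36.3] toolyaw 31.28 F [ 0.2 -0.4 -0.8] w 0.7
red [([323.7, 217.2], 18)]
-0.6 [[317. 217.]]
-0.524 [[320.5 217.1]]
-0.44 [[324.3 216.9]]
-0.36 [[327.8 216.5]]
0 [[342.4 212.6]]
```

View pics/s5.png

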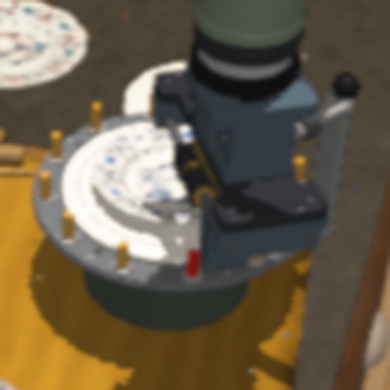

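The finger is against the red pin, at side pixel (323.7,217), which puts the ring near −0.44. The ball is still back at crop (346,86). I'll push 0.08 more, back off and lift.

```bash
python3 -m creep '[[3,-0.2,0,0.03],[6,-0.4,0,0.055],[8.7,-0.5,0,0.08],[8.7,-0.5,0,0.08],[5,-1,0,0.08],[2,-2,0,0.08],[2,-2,-15,0.08],[2,-2,-50,0.08],[2,-2,-100,0.08],[2,-2,-150,0.08],[-40,10,-165,0.08],[-90,20,-165,0.08],[-125,30,-165,0.08],[-125,30,-165,0.08],[-125,30,-165,0.08]]'
python3 - <<'E'
from w import *
go(stand=(-122,-102)); 
S=camera("side");I=S[...,::-1].copy();B,G,Rr=[I[:,:,i].astype(int) for i in range(3)]
print("red",blobs((Rr>120)&(G<70)&(B<70),260,130,385,245),"black",blobs((I.max(2)<35),355,130,395,180,8))
T=camera("top")[...,::-1]
f=lambda I:cv2.resize(I,(390,390),interpolation=2)
cv2.imwrite("pics/s6.png",np.hstack([f(I[130:260,260:390]),f(T[170:300,290:420])]))
E
```

```text
time_s: 10.55
ee_pos: [380.4, -227.1, 269.7]
tool_rot: [[0.894, 0.449, 0.002], [0.449, -0.894, -0.0], [0.001, 0.001, -1.0]]
force: [0.8, -0.6, 0.4]
gripper_width: 0.5
grasp_force: 0.0
t 10.55 world [ 380.4 -227.1  269.7] stand [-128.4  -89.4] toolyaw 26.67 F [ 0.8 -0.6  0.4] w 0.5
tool shift [-7.7 11.9  0. ]
red [([320.0, 218.3], 17)] black [([374.6, 158.9], 35)]
```

View pics/s6.png

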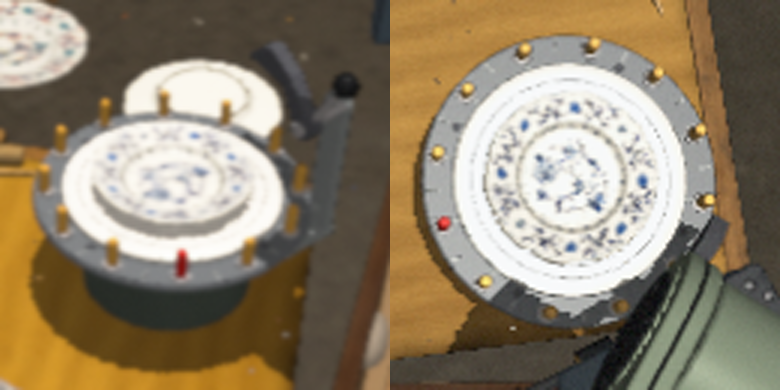

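The saucer is in place. The red pin is at side pixel (320,218), the pawl is up and the ball is at (374.6,158.9). I'll fit the ring angle from the pins in the top crop.

```bash
python3 - <<'E'
from w import *
P=np.array([(444,223),(485,281),(708,200),(699,131),(657,74),(594,44),(525,49),(467,90),(437,152)])-[390,0]
W=np.array([onz("top",q/3+[289.7,169.7],117)[:2] for q in P])-c
k=np.array([0,1,5,6,7,8,9,10,11]); a=np.angle(np.exp(1j*(np.arctan2(W[:,1],W[:,0])-k*np.pi/6-2.0)))+2.0
print(np.degrees(a).round(1),"red",np.degrees(a.mean()),"ring",a.mean()-np.radians(173.9)-y, "moved",a.mean()-2.4609)
E
```

```text
t 10.65 world [ 380.6 -226.7  269.2] stand [-128.4  -89. ] toolyaw 26.75 F [0.1 0.4 0.5] w 0.5
[109.7 109.4 109.4 108.9 109.1 109.  108.8 109.7 109.5] red 109.26499184017204 ring -0.5430937044423991 moved -0.5538661352242602
```

The ring is at about −0.54, within tolerance of −0.524. Next I'll go to the robot side of the ball and descend, then push it home in the following call.

```bash
python3 -m creep '[[-4,6,0,-0.1],[-8,12,0,-0.2],[-8,12,0,-0.3],[-8,12,0,-0.4],[-8,12,0,-0.5],[-8,12,10,-0.52],[-8,12,35,-0.52],[-8,12,60,-0.52],[-8,12,75,-0.52],[-8,12,79,-0.52],[-8,12,79,-0.52]]'
python3 -c "
from w import *
go(stand=(-122,-102))"
```

```text
time_s: 12.02
ee_pos: [378.4, -241.4, 189.8]
tool_rot: [[0.552, 0.834, -0.0], [0.834, -0.552, 0.0], [-0.0, -0.0, -1.0]]
force: [-0.2, 0.4, 0.8]
gripper_width: 0.7
grasp_force: 0.0
t 12.03 world [ 378.4 -241.4  189.8] stand [-122.2 -102.4] toolyaw 56.49 F [-0.2  0.4  0.8] w 0.7
tool shift [ 0.4  0.2 -0. ]
```

```bash
python3 -m creep '[[0,6,0,0],[0,12,0,0],[0,18,0,0],[0,23,0,0],[0,28,0,0],[0,33,0,0],[0,38,0,0],[0,43,0,0],[0,48,0,0],[0,53,0,0],[0,58,0,0],[0,63,0,0],[0,68,0,0],[0,71,0,0],[0,71,0,0],[0,60,0,0],[0,30,0,0],[0,-20,-30,0],[0,-20,-80,0],[0,-20,-80,0]]'
python3 - <<'E'
from w import *
S=camera("side");I=S[...,::-1].copy();B,G,Rr=[I[:,:,i].astype(int) for i in range(3)]
print("red",blobs((Rr>120)&(G<70)&(B<70),260,130,385,245),"black",blobs((I.max(2)<35),340,130,395,180,8))
T=camera("top")[...,::-1]
f=lambda I:cv2.resize(I,(390,390),interpolation=2)
cv2.imwrite("pics/s7.png",np.hstack([f(I[130:260,260:390]),f(T[170:300,290:420])]))
E
```

```text
time_s: 14.52
ee_pos: [362.1, -231.0, 273.6]
tool_rot: [[0.552, 0.834, 0.007], [0.834, -0.552, -0.005], [-0.0, 0.009, -1.0]]
force: [0.7, 0.5, -0.8]
gripper_width: 0.5
grasp_force: 0.0
t 14.53 world [ 362.1 -231.   273.6] stand [-141.5 -102.7] toolyaw 56.48 F [ 0.7  0.5 -0.8] w 0.5
red [([320.0, 218.3], 17)] black [([354.8, 146.4], 31)]
```

View pics/s7.png

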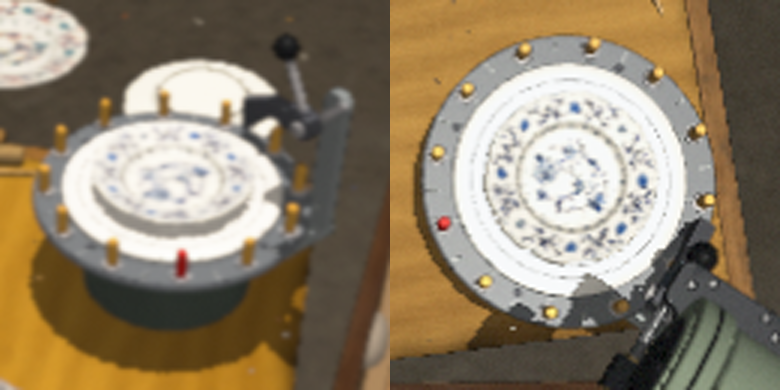

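The ball is back at (354.8,146.4), exactly its original home pixel. The red pin is one notch back, the saucer hasn't moved and the arm is clear.

```bash
python3 -c "
from plant import *
print(job_done())"
```

```text
the job is handed in; nothing more can be done
None
```

The job is handed in: I threw the pawl back, pushed the ring back one notch to about −0.54 rad, and dropped the pawl home again, with the ball at its starting pixel, the saucer visually unmoved and the arm clear at 14.5 s.

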